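# Key the spindle into the turner's sprung coupling

## Robot

A 6-joint arm with a two-finger parallel gripper is mounted at the origin on a cart in front of the work surface, level with it; the furniture and walls round the work are solid. World frame = base frame: x ahead of the robot, y to its left, z up, the work surface at z = 0. Lengths are in m, angles in degrees, forces in N, time in s.
With the tool pointing down it reaches from about 0.25 to 0.725 m from the base axis. Payload 9.7 kg.
Tool frame: the origin (TCP) lies at the very end of the fingers, on their centre line; the grasp point (between the pads) lies 19 mm behind it (bot.hold_point_z is the distance from the TCP to the grasp point, in m); z points along the fingers, y is the line along which they close (so a half turn about z gives the same grasp; the last joint's range is limited). The gripper opens to 85 mm and grips with 20 to 120 N. Pads are 22 mm wide; open, the fingers measure 114 mm over their backs; the gripper's body (76 mm by 85 mm) begins 54 mm behind the grasp point. The pads swing forward as they close: fully open they stand 13 mm farther back than shut.
Start: joints at [70.932, 4.979, 10.078, 95.1, 0, 90], TCP at [0.18, 0.52, 0.231] pointing down, gripper open.
Joint ranges: [-179.16, 179.16], [-48.56, 103.87], [-65.8, 70.77], [-126.05, 130.52], [-82.76, 87.17], [-180, 180]. Speed limits (degrees/s): [127.2, 127.2, 147.25, 180, 180, 180].

## Interface

Orientations are given as [roll, pitch, yaw] about the fixed x, y, z axes, in that order (R = Rz(yaw) Ry(pitch) Rx(roll)).
In Python, from workcell import bot gives the robot as it stands.
- The arm moves only by the tool play_rows, never from a script. Its argument "targets" is a list of rows, each an object with "grip": the closure in counts, from 0 (fully open) to 255 (shut); "linear": the shift along the world's x, y, z in cm, a list of three; "delta_rot": the turn, a rotation vector about the world's x, y, z in rad, a list of three. A call has 1 to 10 rows; each row is the pose to reach, as a shift and turn from the pose commanded when the call began; what a row does not reach only later rows make up. A row lasts 1/10 s, in which the tool goes at most 50 mm and 8.59 degrees, less where a joint would pass 70% of its speed; a pose out of reach is approached as far as the arm can. A call with a gripper value outside its range is refused whole. The fingers move at their own pace and stop on an object; "force" is the grip in N (left out, the last holds). Time passes only in rows, so rows that repeat a pose let the fingers close. It gives the time, the measured TCP pose, the force, the opening and the grip force at its end, in the units of the state.
- bot.get_obs(): the state, without advancing time (a new reading comes with each control period).
- bot.camera(name): name is "scene" or "side" or "wrist"; returns a dict with "color" (480x640x3 uint8, red, green, blue), "range_z" (480x640 float32, m along the optical axis (not along the pixel's ray), 0 where there is no reading), "fov_y" (degrees; the focal length in pixels is half the picture's height over the tangent of half this angle, whatever the lens; pixels are square), "cx", "cy" (the principal point, pixels), "world_to_cam" (4x4, takes a point from world to camera coordinates). Camera axes: x right, y up, looking along -z (the intrinsics and any distortion apply to the point x, -y, -z); pixel columns grow to the right and rows downward; lengths in m; the calibration is good to about 2 mm. A picture is of the moment at which its call begins.
- bot.job_done(): hands the job in; it is judged then, once.
Trained networks look in a picture, given as the dict that the camera call returned (one of the last four; its "shot" number tells which), for a name from the list of things; names that differ only in an ending like _2 or _b are one class to them, and where a whole thing is asked for, a point or a joint stands for the part that bears it (a point fixed in the world has none). Each returns a list of dicts, best first, with "conf" (0 to 1); they miss things now and then, are a little off and sometimes report something else, mostly with a low value. They report only what shows in the picture. A call takes as long as a camera call. They do not tell look-alikes from the thing itself.
- bot.search_frame(picture, target): "box" ([left, top, right, bottom] in pixels, round what is visible of it).
- bot.trace(picture, target): "pixels" (480x640 bool, what is visible of it) and "box" ([left, top, right, bottom] in pixels, round what is visible of it).
- bot.pinpoint(picture, target): "pixel" ([column, row] in pixels: a listed point, or the origin of a listed thing).
The state is a dict: "time": time; "q": joint angles; "qd": joint speeds; "joint_efforts": joint torques, N m; "ee_pos": TCP position; "tcp_rot": TCP orientation; "wrist_force": force on the tool from outside, world axes, zero at the start; "torque": the same for the moment, N m; "opening": finger opening in m; "grasp_force": force on a finger pad.
Only numpy, scipy, OpenCV 4.12 (cv2) and the standard library are available. Lean on these libraries where they do the work, as an engineer would, in place of code of your own. Each camera call takes 0.05 s, during which the arm holds its last target. There are 200 camera calls.

## Task

Take the orange-winged spindle out of the wooden rack, put its shaft into the mouth of the grey model turner and, pressing only lightly on the sprung coupling inside, turn the spindle until you feel its tongue drop into the hidden slot, so that it stays fully home with its collar flush on the mouth when you let go. Stop turning as soon as it engages: do not force it by pressing or twisting hard. Leave the paint pots, the dropper bottle and the brass finial where they stand.

Things in the scene. Friction and masses are not known exactly. Their poses are not given: they have to be found in the camera images.
- spindle_wing (a point): Loose key spindle (about 150 g, 81 mm tall), upright in the rack at the start. Point: centre of its flat orange wing grip, on the axis; z is the axis, up. Wing: 36 mm along x, 12 mm thick along y (pinch it across y), from 19 mm below to 18 mm above this point, with the collar right beneath. Wing and tongue are parallel; a half turn about z changes nothing.
- spindle_collar (a point): Centre of the underside of the spindle's round orange collar (44 mm diameter, 5 mm thick), on the axis, 24 mm below spindle_wing, same axes. Below it runs the steel shaft, 20 mm diameter, 30 mm long, then the tongue.
- spindle_tongue (a point): Centre of the lower end of the spindle's flat steel tongue, 40 mm below spindle_collar, same axes. The tongue is 19 mm along x, 6 mm along y and 10 mm high.
- turner: Turner: grey gearbox housing, 110 mm (x) x 90 mm (y) x 40 mm, screwed to the desk, with an aluminium boss, 47 mm diameter, rising to 62 mm. Origin: centre of the underside; z up; x runs along the white index line across the housing top, which shows on both sides of the boss.
- turner_mouth (a point): Centre of the boss's open mouth, 62 mm above the desk, axes as the turner. The mouth flares: 30 mm wide at the top, narrowing within 6 mm to a vertical bore of 22.2 mm. Home means the spindle's collar rests on the mouth. The spindle must never be pressed or twisted against the turner with more than 40 N.
- turner_hub (a point): Centre of the rest height of the sprung hub's top, in the bore 30 mm below the mouth; axes as the turner, NOT the slot's. The hub has a slot across it, 8.2 mm wide, 12 mm deep. It resists turning; its angle is not measured: the slot lies 0.15 to 1.35 rad (9 to 77 degrees) anticlockwise from above (x towards y) of the index line. See turner_spring.
- turner_spring (a point): Same point as turner_hub. How it feels: with the tongue off the slot the collar stands 10 mm above the mouth; pressed, the hub sinks (starts at 3 N, plus 0.5 N per mm, up to 12 mm) and lifts the spindle again if released. Within about 0.1 rad of the slot the hub snaps up round the tongue and the push vanishes. Turning on after that jams: the twist rises steeply.
- rack: Light wooden block fixed to the desk, 80 x 70 x 48 mm (x, y, z), origin at the centre of its underside, with a vertical 25 mm hole through its middle. The spindle stands in it with its collar resting on the block's top; lift it 45 mm to clear.
- paint_pot_a_mid (a point): Small paint pot with black lid and purple-green label, 35 mm diameter, 42 mm tall; point half-way up. Bystander.
- paint_pot_b_mid (a point): Small dark paint pot with black lid, 35 mm diameter, 42 mm tall; point half-way up. Bystander.
- dropper_mid (a point): Small dropper bottle with red cap, 25 mm diameter, 90 mm tall; point half-way up. Bystander.
- finial_mid (a point): Turned brass finial, 38 mm diameter, 63 mm tall; point half-way up. Bystander.
There are look-alikes about, which are no part of the job. Leave any black or turquoise look-alike of the part that bears spindle_wing alone.

How it is judged:
By the outcome, as a careful person would: the job done as asked, in the order asked, and still so for the second after the job is handed in, with the robot touching nothing.
It also fails if it takes over 67 s, if anything falls off the work surface, if the arm or the gripper's body presses on something with over 40 N, if the wrist force passes 120 N, or if a joint passes its speed limit or range.

## Working session

There is one attempt and no reset: what is moved stays moved. The work goes in short steps, Python scripts to look and compute and a tool call to move; the robot and the scene stay as the last step left them, time stands still between calls to the robot, and variables do not carry over. Pictures are saved under pics/ and viewed, at most 10 in all, crops included, and the job is handed in when it is done.

Besides the shell and the picture viewer there is one more tool, called after ">>>" in YAML: its name, and indented under it one key for each argument. play_rows: Moves the arm, as the interface text tells. Its arguments: {"type":"object","properties":{"targets":{"type":"array","items":{"type":"object","properties":{"grip":{"type":"number"},"linear":{"type":"array","items":{"type":"number"}},"delta_rot":{"type":"array","items":{"type":"number"}}}}},"force":{"type":"number"}},"required":["targets"]}

```bash
ls; mkdir -p pics; cat > h.py <<'E'
import numpy as np, cv2
from workcell import bot
def K(p):
    f=240/np.tan(np.radians(p["fov_y"])/2); return f,p["cx"],p["cy"]
def unproj(p,u,v,d=None):
    f,cx,cy=K(p); 
    if d is None:
        r=p["range_z"][int(v)-2:int(v)+3,int(u)-2:int(u)+3]; d=np.median(r[r>0])
    c=np.array([(u-cx)/f*d,-(v-cy)/f*d,-d,1]); return (np.linalg.inv(p["world_to_cam"])@c)[:3]
def onz(p,u,v,z):
    a=unproj(p,u,v,.1);b=unproj(p,u,v,1.); t=(z-a[2])/(b[2]-a[2]); return a+t*(b-a)
def proj(p,X):
    f,cx,cy=K(p); c=p["world_to_cam"]@np.append(X,1); return cx+f*c[0]/-c[2],cy+f*c[1]/c[2]
def save(p,n): cv2.imwrite(f"pics/{n}.png",p["color"][:,:,::-1])
E
python3 - <<'E'
from h import *
Z={"spindle_wing":None,"spindle_collar":.048,"turner_mouth":.062,"turner":0,"rack":0,"paint_pot_a_mid":.021,"dropper_mid":.045,"finial_mid":.03}
for n in("scene","side"):
    p=bot.camera(n); save(p,n+"1"); print(n,p["fov_y"],[k for k in p], np.linalg.inv(p["world_to_cam"])[:3,3])
    for t,z in Z.items():
        for r in bot.pinpoint(p,t)[:4]:
            print(t,r["conf"],np.round(r["pixel"]),np.round(onz(p,*r["pixel"],z if z is not None else .072),3))
o=bot.get_obs();print(o["time"],o["tcp_rot"],o["ee_pos"],o["opening"])
E
```

```text
pics
scene 52.70126203022012 ['color', 'range_z', 'fov_y', 'cx', 'cy', 'world_to_cam', 'shot'] [-0.17185226 -0.35628261  0.57350099]
spindle_wing 0.94 [232. 222.] [0.471 0.173 0.072]
spindle_wing 0.94 [201. 204.] [0.501 0.274 0.072]
spindle_wing 0.62 [193. 259.] [0.34  0.163 0.072]
spindle_wing 0.32 [231. 281.] [0.317 0.065 0.072]
spindle_collar 0.84 [190. 267.] [0.341 0.177 0.048]
spindle_collar 0.65 [205. 212.] [0.513 0.276 0.048]
spindle_collar 0.63 [229. 234.] [0.462 0.177 0.048]
turner_mouth 0.75 [351. 240.] [ 0.529 -0.059  0.062]
turner 0.73 [351. 268.] [ 0.525 -0.062  0.   ]
rack 0.86 [234. 251.] [0.473 0.178 0.   ]
rack 0.54 [469. 288.] [ 0.567 -0.28   0.   ]
paint_pot_a_mid 0.71 [352. 244.] [ 0.574 -0.042  0.021]
dropper_mid 0.7 [320. 198.] [0.677 0.082 0.045]
dropper_mid 0.36 [350. 259.] [ 0.496 -0.072  0.045]
finial_mid 0.55 [468. 288.] [ 0.526 -0.283  0.03 ]
finial_mid 0.4 [226. 224.] [0.514 0.225 0.03 ]
side 54.94708988079774 ['color', 'range_z', 'fov_y', 'cx', 'cy', 'world_to_cam', 'shot'] [ 0.51676634 -0.77759144  0.39682773]
spindle_wing 0.84 [312. 200.] [0.514 0.281 0.072]
spindle_wing 0.66 [290. 213.] [0.466 0.186 0.072]
spindle_wing 0.6 [236. 217.] [0.352 0.156 0.072]
spindle_collar 0.91 [234. 230.] [0.349 0.141 0.048]
spindle_collar 0.8 [287. 222.] [0.459 0.194 0.048]
spindle_collar 0.78 [313. 213.] [0.517 0.253 0.048]
turner_mouth 0.89 [318. 264.] [ 0.525 -0.06   0.062]
turner 0.75 [315. 299.] [ 0.52  -0.072  0.   ]
rack 0.7 [291. 244.] [0.466 0.179 0.   ]
paint_pot_a_mid 0.83 [240. 248.] [0.364 0.108 0.021]
dropper_mid 0.89 [395. 241.] [0.682 0.086 0.045]
dropper_mid 0.66 [292. 216.] [0.468 0.24  0.045]
dropper_mid 0.38 [289. 222.] [0.463 0.199 0.045]
finial_mid 0.66 [320. 358.] [ 0.526 -0.279  0.03 ]
finial_mid 0.23 [318. 267.] [ 0.525 -0.003  0.03 ]
0.9 [-1.79996118e+02  7.79460462e-06  1.60936516e+02] [0.17964487 0.5198082  0.23127708] 0.08529845013488795
```

```bash
python3 - <<'E'
import cv2
a=cv2.imread("pics/scene1.png")[170:320,150:510]; cv2.imwrite("pics/c1.png",cv2.resize(a,(800,333),interpolation=cv2.INTER_CUBIC))
b=cv2.imread("pics/side1.png")[175:325,200:430]; cv2.imwrite("pics/c2.png",cv2.resize(b,(800,522),interpolation=cv2.INTER_CUBIC))
E
```

```text
(no output)
```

View pics/c1.png

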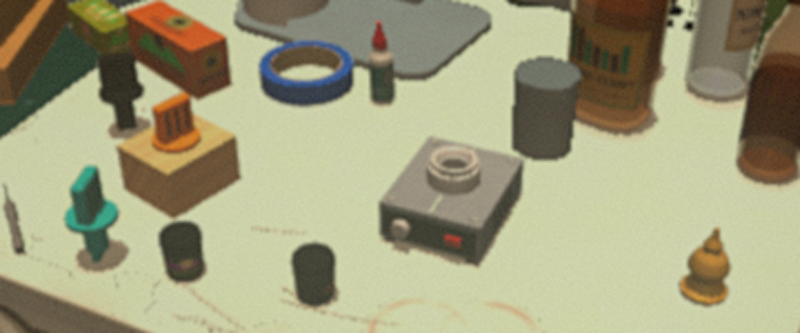

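View pics/c2.png

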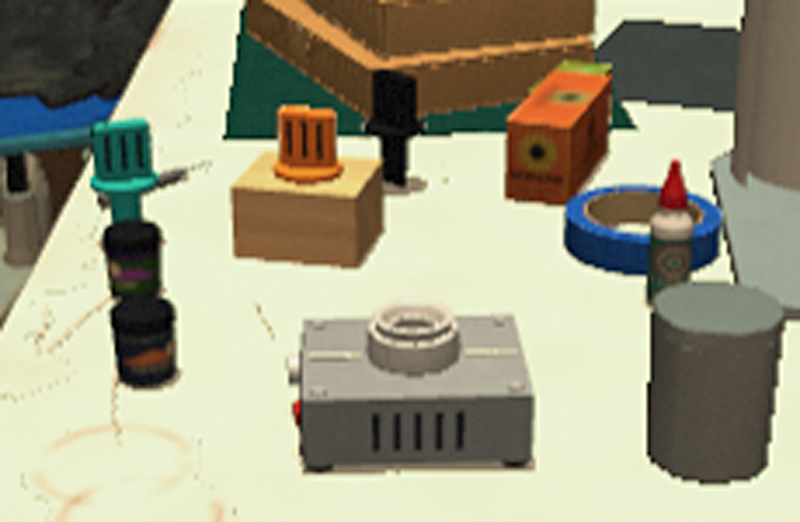

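In the scene view there are three candidates: the orange spindle in the rack at about (229,222), a black look-alike at about (203,210) and a turquoise one at about (190,262). I choose the orange one. The turner is at (351,250), and its index line runs almost along world x.

>>> play_rows:
  targets:
    - {"grip": 0, "linear": [28, -34, 2], "delta_rot": [0, 0, 0.33]}
    - {"grip": 0, "linear": [28, -34, 2], "delta_rot": [0, 0, 0.33]}
    - {"grip": 0, "linear": [28, -34, 2], "delta_rot": [0, 0, 0.33]}
    - {"grip": 0, "linear": [28, -34, 2], "delta_rot": [0, 0, 0.33]}
    - {"grip": 0, "linear": [28, -34, 2], "delta_rot": [0, 0, 0.33]}
    - {"grip": 0, "linear": [28, -34, 2], "delta_rot": [0, 0, 0.33]}
    - {"grip": 0, "linear": [28, -34, 2], "delta_rot": [0, 0, 0.33]}
    - {"grip": 0, "linear": [28, -34, 2], "delta_rot": [0, 0, 0.33]}
    - {"grip": 0, "linear": [28, -34, 2], "delta_rot": [0, 0, 0.33]}
    - {"grip": 0, "linear": [28, -34, 2], "delta_rot": [0, 0, 0.33]}

```text
time: 1.9
ee_pos: [0.4623, 0.1759, 0.2511]
tcp_rot: [-179.9, 0.0, 179.5]
wrist_force: [-1.1, -0.0, -0.6]
opening: 0.0853
grasp_force: 0.0
```

>>> play_rows:
  targets:
    - {"grip": 0, "linear": [0, 0, 0], "delta_rot": [0, 0, 0]}
    - {"grip": 0, "linear": [0, 0, 0], "delta_rot": [0, 0, 0]}

```text
time: 2.1
ee_pos: [0.4592, 0.1804, 0.2513]
tcp_rot: [180.0, -0.0, 179.9]
wrist_force: [-0.2, 0.9, 0.4]
opening: 0.0853
grasp_force: 0.0
```

```bash
python3 - <<'E'
from h import *
o=bot.get_obs();print(o["time"],o["tcp_rot"],o["ee_pos"],o["q"],o["wrist_force"],o["torque"])
p=bot.camera("wrist"); save(p,"w1"); print(np.linalg.inv(p["world_to_cam"])[:3,3])
for t,z in {"spindle_wing":.072,"spindle_collar":.05,"turner_mouth":.062,"rack":0}.items():
    for r in bot.pinpoint(p,t)[:3]: print(t,r["conf"],np.round(r["pixel"]),np.round(onz(p,*r["pixel"],z),4))
# orange segmentation with depth
hsv=cv2.cvtColor(p["color"],cv2.COLOR_RGB2HSV); m=(hsv[...,0]<16)&(hsv[...,1]>150)&(hsv[...,2]>90)
v,u=np.nonzero(m&(p["range_z"]>0)); X=np.array([unproj(p,a,b,p["range_z"][b,a]) for a,b in zip(u,v)])
for lo,hi in((.082,.1),(.045,.06)):
    s=X[(X[:,2]>lo)&(X[:,2]<hi)]; 
    if len(s)>20:
        r=cv2.minAreaRect((s[:,:2]*1000).astype(np.float32)); print(lo,len(s),np.median(s[:,2]),r)
E
```

```text
2.1 [ 1.79991566e+02 -1.53924464e-02  1.79864854e+02] [0.45922858 0.18036669 0.25127088] [ 2.14351231e+01 -2.28208545e+00  4.91407676e+00  9.72073761e+01
  1.35020478e-02  2.15702689e+01] [-0.17015176  0.854473    0.43467533] [-0.05346076  0.00888661  0.00433999]
[0.38782544 0.18095385 0.39490148]
spindle_wing 0.96 [313. 216.] [0.4623 0.1766 0.072 ]
spindle_wing 0.82 [318.  83.] [0.346  0.1813 0.072 ]
spindle_wing 0.75 [420. 266.] [0.5128 0.2817 0.072 ]
spindle_collar 0.94 [417. 261.] [0.5158 0.2855 0.05  ]
spindle_collar 0.74 [318.  88.] [0.3469 0.1813 0.05  ]
spindle_collar 0.56 [315. 209.] [0.4596 0.1786 0.05  ]
turner_mouth 0.83 [ 78. 276.] [ 0.5266 -0.0644  0.062 ]
turner_mouth 0.58 [ 96. 265.] [ 0.5147 -0.0436  0.062 ]
turner_mouth 0.38 [ 96. 264.] [ 0.5144 -0.044   0.062 ]
rack 0.61 [318. 202.] [0.4622 0.181  0.    ]
0.082 835 0.09034044076832604 ((548.7962646484375, 282.4508056640625), (225.7703399658203, 418.9661865234375), 4.5031352043151855)
0.045 8632 0.04846590779062948 ((548.0637817382812, 320.5534973144531), (374.9197998046875, 222.7626495361328), 82.83297729492188)
```

View pics/w1.png

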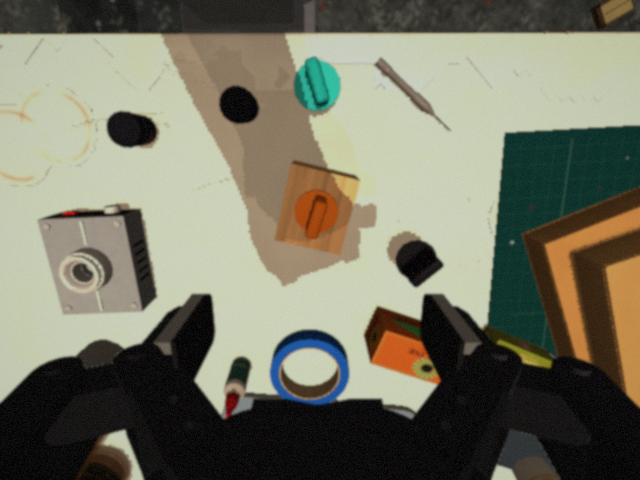

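The wrist view shows the orange wing at (316,215), tilted about 15° in the rack. The turner boss is at (82,272). Next I'll fit both from depth.

```bash
python3 - <<'E'
from h import *
p=bot.camera("wrist")
f,cx,cy=K(p); d=p["range_z"]; vv,uu=np.mgrid[:480,:640]
C=np.stack([(uu-cx)/f*d,-(vv-cy)/f*d,-d,np.ones_like(d)],-1); X=(C@np.linalg.inv(p["world_to_cam"]).T)[...,:3]
def rect(m,t):
    s=X[m]; r=cv2.minAreaRect((s[:,:2]*1000).astype(np.float32)); print(t,len(s),np.round(np.median(s,0),4),np.round(s.mean(0),4),r)
def near(c,r): return (d>0)&(np.hypot(X[...,0]-c[0],X[...,1]-c[1])<r)
n=near((.462,.178),.03)
rect(n&(X[...,2]>.083)&(X[...,2]<.1),"wing")
hsv=cv2.cvtColor(p["color"],cv2.COLOR_RGB2HSV); o=(hsv[...,0]<12)&(hsv[...,1]>190)
rect(n&o&(X[...,2]>.047)&(X[...,2]<.06),"collar")
s=X[n&(X[...,2]>.083)&(X[...,2]<.1)][:,:2]; w,V=np.linalg.eigh(np.cov(s.T)); print("wing yaw",np.degrees(np.arctan2(V[1,1],V[0,1])))
rect(near((.462,.178),.06)&(X[...,2]>.04)&(X[...,2]<.0515),"racktop")
t=near((.525,-.062),.09)
rect(t&(X[...,2]>.033)&(X[...,2]<.046),"house")
b=t&(X[...,2]>.055)&(X[...,2]<.07); rect(b,"boss")
pts=cv2.convexHull((X[b][:,:2]*1000).astype(np.float32)); print(cv2.minEnclosingCircle(pts),cv2.fitEllipse(pts))
# colour-based: wing side/top contour & white line
cv2.imwrite("pics/wz.png",cv2.resize(p["color"][140:330,25:375,::-1],(800,434),interpolation=cv2.INTER_CUBIC))
for X0 in ((.4625,.178,.09),(.4625,.178,.048),(.526,-.0625,.062)): print(proj(p,np.array(X0)))
E
```

```text
wing 527 [0.4605 0.1799 0.0904] [0.4604 0.1797 0.0901] ((461.33221435546875, 179.54205322265625), (12.77944564819336, 36.11897659301758), 71.4018325805664)
collar 626 [0.459  0.1759 0.0538] [0.4589 0.1792 0.0538] ((460.4502258300781, 179.80140686035156), (41.944419860839844, 40.367942810058594), 74.26018524169922)
wing yaw 162.74687852198903
racktop 3896 [0.454  0.1808 0.0488] [0.4585 0.1801 0.0488] ((461.58551025390625, 179.77394104003906), (70.1665267944336, 80.35928344726562), 76.25676727294922)
house 6944 [ 0.5119 -0.0552  0.041 ] [ 0.5194 -0.0587  0.0407] ((524.3098754882812, -62.71295166015625), (111.80599975585938, 92.88702392578125), 2.3340582847595215)
boss 1186 [ 0.524  -0.0624  0.0602] [ 0.5237 -0.0616  0.0598] ((523.62109375, -61.768218994140625), (42.99329376220703, 42.77523422241211), 82.88611602783203)
((524.5390625, -62.4411735534668), 22.431703567504883) ((524.2073974609375, -61.934844970703125), (43.1070671081543, 44.31660461425781), 115.78788757324219)
(np.float64(313.8795866082661), np.float64(220.94926032458983))
(np.float64(314.2802180121847), np.float64(211.05212410608414))
(np.float64(79.6182515681551), np.float64(274.7921298616156))
```

View pics/wz.png

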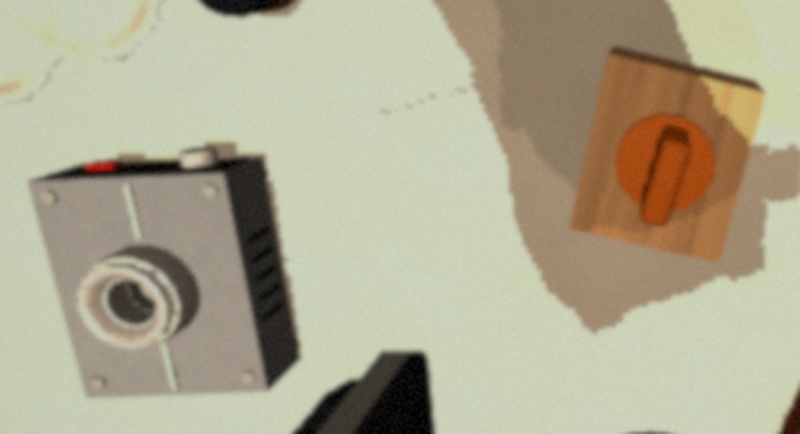

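>>> play_rows:
  targets:
    - {"grip": 110, "linear": [0.2, 0, -4], "delta_rot": [0, 0, -0.14]}
    - {"grip": 110, "linear": [0.2, 0, -8], "delta_rot": [0, 0, -0.28]}
    - {"grip": 110, "linear": [0.2, 0, -12], "delta_rot": [0, 0, -0.31]}
    - {"grip": 110, "linear": [0.2, 0, -12], "delta_rot": [0, 0, -0.31]}
    - {"grip": 110, "linear": [0.2, 0, -12], "delta_rot": [0, 0, -0.31]}

```text
time: 2.9
ee_pos: [0.4614, 0.18, 0.1322]
tcp_rot: [-180.0, -0.0, 162.2]
wrist_force: [-0.3, -0.0, 0.7]
opening: 0.0484
grasp_force: 0.0
```

```bash
cat > m.py <<'E'
from h import *
def cloud(p):
    f,cx,cy=K(p); d=p["range_z"]; vv,uu=np.mgrid[:480,:640]
    C=np.stack([(uu-cx)/f*d,-(vv-cy)/f*d,-d,np.ones_like(d)],-1); return (C@np.linalg.inv(p["world_to_cam"]).T)[...,:3]
def rect(X,p,c,r,lo,hi,t):
    m=(p["range_z"]>0)&(np.hypot(X[...,0]-c[0],X[...,1]-c[1])<r)&(X[...,2]>lo)&(X[...,2]<hi); s=X[m]
    if len(s)<20: print(t,len(s)); return
    print(t,len(s),np.round(s.mean(0),4),cv2.minAreaRect((s[:,:2]*1000).astype(np.float32)))
E
python3 - <<'E'
from m import *
p=bot.camera("wrist"); X=cloud(p); save(p,"w3")
rect(X,p,(.461,.18),.03,.083,.1,"wing"); rect(X,p,(.461,.18),.06,.042,.0515,"rack")
for n in("scene","side"):
    p=bot.camera(n); X=cloud(p)
    rect(X,p,(.524,-.0625),.09,.035,.045,n+"house"); rect(X,p,(.524,-.0625),.03,.056,.068,n+"boss")
o=bot.get_obs(); print(o["ee_pos"],o["tcp_rot"],o["opening"],o["time"])
E
```

```text
wing 1274 [0.46   0.1804 0.0901] ((461.1316223144531, 179.70535278320312), (12.342333793640137, 35.301025390625), 72.62384796142578)
rack 8173 [0.457  0.1812 0.0489] ((461.8939208984375, 179.6563262939453), (70.23211669921875, 80.67266082763672), 76.23088073730469)
scenehouse 1366 [ 0.5137 -0.0691  0.0419] ((526.7578125, -64.60389709472656), (117.014404296875, 91.40448760986328), 2.2554776668548584)
sceneboss 262 [ 0.5251 -0.0654  0.061 ] ((525.2855834960938, -64.39723205566406), (44.16136169433594, 42.09416580200195), 56.507408142089844)
sidehouse 1295 [ 0.5256 -0.0756  0.0388] ((526.2955322265625, -64.42152404785156), (109.67414855957031, 92.05885314941406), 2.835543632507324)
sideboss 170 [ 0.5257 -0.063   0.0593] ((525.4207763671875, -63.77055740356445), (38.63926315307617, 40.55607986450195), 5.5222086906433105)
[0.46282976 0.18038256 0.13399201] [1.79865313e+02 1.67619135e-01 1.62132197e+02] 0.048650508537465595 3.05
```

>>> play_rows:
  targets:
    - {"grip": 110, "linear": [0, 0, -4], "delta_rot": [0, 0, 0]}
    - {"grip": 110, "linear": [0, 0, -7.3], "delta_rot": [0, 0, 0]}
    - {"grip": 110, "linear": [0, 0, -7.3], "delta_rot": [0, 0, 0]}
    - {"grip": 110, "linear": [0, 0, -7.3], "delta_rot": [0, 0, 0]}
    - {"grip": 255, "linear": [0, 0, -7.3], "delta_rot": [0, 0, 0]}
    - {"grip": 255, "linear": [0, 0, -7.3], "delta_rot": [0, 0, 0]}
    - {"grip": 255, "linear": [0, 0, -7.3], "delta_rot": [0, 0, 0]}
    - {"grip": 255, "linear": [0, 0, -7.3], "delta_rot": [0, 0, 0]}
    - {"grip": 255, "linear": [0, 0, -7.3], "delta_rot": [0, 0, 0]}
  force: 60

```text
time: 3.95
ee_pos: [0.4627, 0.1802, 0.0602]
tcp_rot: [179.9, 0.1, 162.1]
wrist_force: [-0.6, -0.3, 6.4]
opening: 0.0112
grasp_force: 59.7
```

>>> play_rows:
  targets:
    - {"grip": 255, "linear": [0, 0, 0], "delta_rot": [0, 0, 0]}
    - {"grip": 255, "linear": [0, 0, 0.5], "delta_rot": [0, 0, 0]}
    - {"grip": 255, "linear": [0, 0, 3], "delta_rot": [0, 0, 0]}
    - {"grip": 255, "linear": [0, 0, 6.5], "delta_rot": [0, 0, 0]}
    - {"grip": 255, "linear": [0, 0, 10], "delta_rot": [0, 0, 0]}
    - {"grip": 255, "linear": [0, 0, 10], "delta_rot": [0, 0, 0]}

```text
time: 4.55
ee_pos: [0.4634, 0.1805, 0.1636]
tcp_rot: [179.7, 0.3, 162.1]
wrist_force: [0.3, 0.5, -0.8]
opening: 0.011
grasp_force: 58.8
```

```bash
python3 - <<'E'
from m import *
o=bot.get_obs(); print(o["ee_pos"],o["tcp_rot"],o["opening"],o["time"],o["wrist_force"],o["torque"],o["q"])
for n in("side",):
    p=bot.camera(n); save(p,"s2"); cv2.imwrite("pics/s2c.png",cv2.resize(p["color"][80:300,190:430,::-1],(640,586)))
    for t in("spindle_wing","spindle_collar","spindle_tongue"):
        for r in bot.pinpoint(p,t)[:3]: print(t,r["conf"],r["pixel"])
e=o["ee_pos"]; print([proj(p,np.array([e[0],e[1],e[2]+dz])) for dz in(.014,-.01,-.05)])
E
```

```text
[0.46342861 0.18051288 0.16363462] [179.73553744   0.32130239 162.07886697] 0.011024918256124228 4.55 [ 0.29908744  0.50369029 -0.76455999] [-0.03548946  0.02437036  0.00706826] [ 2.12806453e+01 -3.50054542e+00 -5.98167691e+00  8.71027297e+01
  1.86086316e-03  3.92010435e+01]
spindle_wing 0.97 [235.0, 216.7]
spindle_wing 0.66 [311.8, 201.1]
spindle_wing 0.59 [287.8, 169.4]
spindle_collar 0.93 [233.8, 227.7]
spindle_collar 0.87 [315.3, 213.9]
spindle_collar 0.55 [290.6, 176.7]
spindle_tongue 0.83 [314.5, 226.3]
spindle_tongue 0.82 [285.4, 196.0]
spindle_tongue 0.68 [238.4, 242.7]
[(np.float64(287.35939294533904), np.float64(165.72727492405556)), (np.float64(287.65039979482924), np.float64(176.92078265354462)), (np.float64(288.12350094136076), np.float64(195.11850325636732))]
```

View pics/s2c.png

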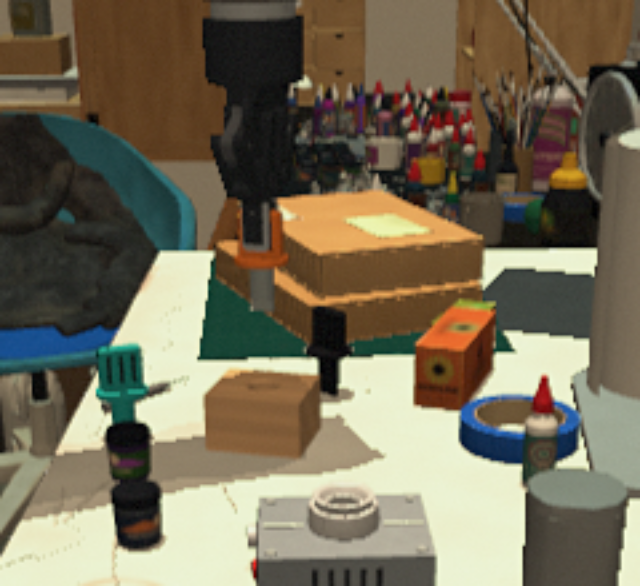

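>>> play_rows:
  targets:
    - {"grip": 255, "linear": [1.3, -4.9, 0], "delta_rot": [0, 0, 0.1]}
    - {"grip": 255, "linear": [2.5, -9.7, 0], "delta_rot": [0, 0, 0.2]}
    - {"grip": 255, "linear": [3.8, -14.5, 0], "delta_rot": [0, 0, 0.3]}
    - {"grip": 255, "linear": [5, -19.4, 0], "delta_rot": [0, 0, 0.385]}
    - {"grip": 255, "linear": [6.3, -24.3, 0], "delta_rot": [0, 0, 0.385]}
    - {"grip": 255, "linear": [6.3, -24.3, -1.5], "delta_rot": [0, 0, 0.385]}
    - {"grip": 255, "linear": [6.3, -24.3, -2.7], "delta_rot": [0, 0, 0.385]}
    - {"grip": 255, "linear": [6.3, -24.3, -2.7], "delta_rot": [0, 0, 0.385]}
    - {"grip": 255, "linear": [6.3, -24.3, -2.7], "delta_rot": [0, 0, 0.385]}
    - {"grip": 255, "linear": [6.3, -24.3, -2.7], "delta_rot": [0, 0, 0.385]}

```text
time: 5.75
ee_pos: [0.5247, -0.0621, 0.1318]
tcp_rot: [-180.0, 0.0, -175.8]
wrist_force: [0.6, -0.1, -1.7]
opening: 0.0109
grasp_force: 59.0
```

```bash
python3 - <<'E'
from m import *
o=bot.get_obs(); print(o["ee_pos"],o["tcp_rot"],o["opening"],o["time"],o["wrist_force"],o["torque"],o["q"][5])
ims=[]
e=np.array(o["ee_pos"])
for n in("side","scene"):
    p=bot.camera(n); X=cloud(p)
    print(n,"mouth px pred",proj(p,np.array([.525,-.0635,.062])),"tongue pred",proj(p,e+[0,0,-.0515]),"collar pred",proj(p,e+[0,0,-.0115]))
    for t in("spindle_collar","spindle_tongue","turner_mouth"):
        for r in bot.pinpoint(p,t)[:4]: print(t,r["conf"],r["pixel"])
    u,v=map(int,proj(p,np.array([.525,-.0635,.09])))
    ims.append(cv2.resize(p["color"][v-45:v+45,u-30:u+30,::-1],(400,600),interpolation=cv2.INTER_CUBIC)); print("crop",u-30,v-45,"scale 6.67")
    rect(X,p,(.524,-.0625),.09,.036,.045,n+"house")
cv2.imwrite("pics/al.png",np.hstack(ims))
E
```

```text
[ 0.52474489 -0.06207437  0.13179724] [-1.79994818e+02  3.38357159e-02 -1.75761018e+02] 0.01089130403298359 5.75 [ 0.59362117 -0.10411368 -1.73174452] [-0.00032592  0.01056815 -0.01958182] -10.986131010796631
side mouth px pred (np.float64(318.06477830387036), np.float64(264.9031831105462)) tongue pred (np.float64(317.9007545689174), np.float64(254.75971056475512)) collar pred (np.float64(317.88932981319107), np.float64(232.7377546977927))
spindle_collar 0.93 [316.7, 229.5]
spindle_collar 0.63 [237.5, 227.5]
spindle_collar 0.41 [319.0, 357.0]
spindle_collar 0.36 [312.0, 214.7]
spindle_tongue 0.84 [316.8, 256.6]
spindle_tongue 0.77 [236.6, 244.9]
turner_mouth 0.71 [317.7, 266.9]
crop 288 204 scale 6.67
sidehouse 1267 [ 0.5255 -0.075   0.039 ] ((526.1040649414062, -65.33111572265625), (109.70899200439453, 92.24996948242188), 2.522477388381958)
scene mouth px pred (np.float64(352.63064043811687), np.float64(242.1448896767821)) tongue pred (np.float64(352.1211537796726), np.float64(233.8770768165222)) collar pred (np.float64(352.6671929694285), np.float64(215.40102993005863))
spindle_collar 0.97 [353.3, 210.0]
spindle_collar 0.78 [191.7, 268.7]
spindle_collar 0.61 [202.8, 213.2]
spindle_tongue 0.76 [203.5, 226.4]
spindle_tongue 0.62 [197.5, 283.7]
spindle_tongue 0.56 [352.1, 232.9]
spindle_tongue 0.42 [349.9, 256.4]
turner_mouth 0.55 [352.8, 243.0]
crop 323 184 scale 6.67
scenehouse 1314 [ 0.5142 -0.0692  0.0421] ((526.7662963867188, -64.47317504882812), (116.63743591308594, 91.38777923583984), 2.28623366355896)
```

View pics/al.png

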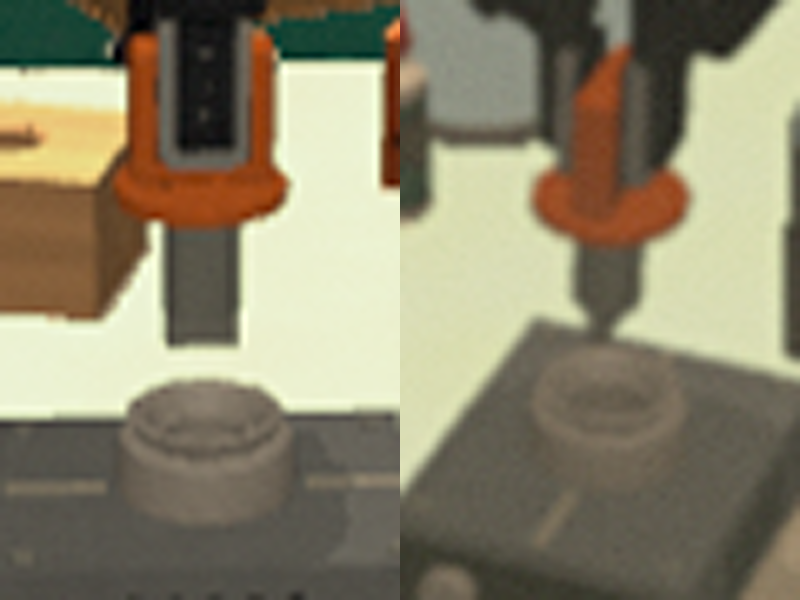

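Side view: the shaft is about 1.2 px (2 mm) to the −x side of the boss centre. Scene view: the two are nearly aligned. I'll shift +x by 2 mm, then start the insertion.

>>> play_rows:
  targets:
    - {"grip": 255, "linear": [0.2, -0.05, 0], "delta_rot": [0, 0, 0]}
    - {"grip": 255, "linear": [0.2, -0.05, -0.8], "delta_rot": [0, 0, 0]}
    - {"grip": 255, "linear": [0.2, -0.05, -1.6], "delta_rot": [0, 0, 0]}
    - {"grip": 255, "linear": [0.2, -0.05, -2.2], "delta_rot": [0, 0, 0]}
    - {"grip": 255, "linear": [0.2, -0.05, -2.7], "delta_rot": [0, 0, 0]}
    - {"grip": 255, "linear": [0.2, -0.05, -2.7], "delta_rot": [0, 0, 0]}
    - {"grip": 255, "linear": [0.2, -0.05, -2.7], "delta_rot": [0, 0, 0]}

```text
time: 6.85
ee_pos: [0.5266, -0.0637, 0.1042]
tcp_rot: [180.0, -0.0, -175.9]
wrist_force: [0.4, 0.9, -1.3]
opening: 0.0112
grasp_force: 59.1
```

>>> play_rows:
  targets:
    - {"grip": 255, "linear": [0, 0, -0.3], "delta_rot": [0, 0, 0]}
    - {"grip": 255, "linear": [0, 0, -0.6], "delta_rot": [0, 0, 0]}
    - {"grip": 255, "linear": [0, 0, -0.6], "delta_rot": [0, 0, 0]}

```text
time: 7.15
ee_pos: [0.5266, -0.0637, 0.0979]
tcp_rot: [180.0, -0.0, -175.9]
wrist_force: [-0.6, 0.5, -2.5]
opening: 0.0109
grasp_force: 59.1
```

>>> play_rows:
  targets:
    - {"grip": 255, "linear": [0, 0, -0.3], "delta_rot": [0, 0, 0]}
    - {"grip": 255, "linear": [0, 0, -0.6], "delta_rot": [0, 0, 0]}
    - {"grip": 255, "linear": [0, 0, -0.9], "delta_rot": [0, 0, 0]}
    - {"grip": 255, "linear": [0, 0, -0.9], "delta_rot": [0, 0, 0]}

```text
time: 7.55
ee_pos: [0.5265, -0.0636, 0.0887]
tcp_rot: [180.0, -0.0, -175.9]
wrist_force: [-0.3, 0.5, -2.4]
opening: 0.011
grasp_force: 59.2
```

>>> play_rows:
  targets:
    - {"grip": 255, "linear": [0, 0, -0.3], "delta_rot": [0, 0, 0]}
    - {"grip": 255, "linear": [0, 0, -0.6], "delta_rot": [0, 0, 0]}
    - {"grip": 255, "linear": [0, 0, -0.7], "delta_rot": [0, 0, 0]}
    - {"grip": 255, "linear": [0, 0, -0.7], "delta_rot": [0, 0, 0]}

```text
time: 7.95
ee_pos: [0.5267, -0.0637, 0.0823]
tcp_rot: [-180.0, 0.0, -175.9]
wrist_force: [-1.7, -0.6, 1.5]
opening: 0.011
grasp_force: 59.6
```

```bash
python3 - <<'E'
from workcell import bot
o=bot.get_obs(); print(o["ee_pos"],o["time"],o["wrist_force"],o["torque"])
E
```

```text
[ 0.5266567  -0.06370043  0.08234187] 7.95 [-1.74249688 -0.58213977  1.4805772 ] [-0.02173402  0.49270705  0.0290039 ]
```

>>> play_rows:
  targets:
    - {"grip": 255, "linear": [0, 0, -0.2], "delta_rot": [0, 0, 0]}
    - {"grip": 255, "linear": [0, 0, -0.3], "delta_rot": [0, 0, 0]}
    - {"grip": 255, "linear": [0, 0, -0.3], "delta_rot": [0, 0, 0]}
    - {"grip": 255, "linear": [0, 0, -0.3], "delta_rot": [0, 0, 0]}

```text
time: 8.35
ee_pos: [0.5267, -0.0637, 0.0795]
tcp_rot: [-180.0, 0.0, -175.9]
wrist_force: [-3.0, 0.2, 4.1]
opening: 0.0107
grasp_force: 60.0
```

>>> play_rows:
  targets:
    - {"grip": 255, "linear": [0, 0.01, 0], "delta_rot": [0, 0, 0.03]}
    - {"grip": 255, "linear": [0, 0.01, 0], "delta_rot": [0, 0, 0.06]}
    - {"grip": 255, "linear": [0, 0.02, 0], "delta_rot": [0, 0, 0.09]}
    - {"grip": 255, "linear": [0, 0.02, 0], "delta_rot": [0, 0, 0.09]}

```text
time: 8.75
ee_pos: [0.5267, -0.0637, 0.0793]
tcp_rot: [-180.0, -0.0, -170.6]
wrist_force: [-3.9, -1.8, 4.3]
opening: 0.0114
grasp_force: 59.8
```

```bash
python3 - <<'E'
from workcell import bot
o=bot.get_obs(); print(o["ee_pos"],o["time"],o["wrist_force"],o["torque"])
E
```

```text
[ 0.52669326 -0.06369071  0.07929673] 8.75 [-3.87744797 -1.75616926  4.31179123] [-0.55962673  0.71668808 -0.077179  ]
```

>>> play_rows:
  targets:
    - {"grip": 255, "linear": [-0.05, 0, 0], "delta_rot": [0, 0, 0.03]}
    - {"grip": 255, "linear": [-0.05, 0, 0], "delta_rot": [0, 0, 0.06]}
    - {"grip": 255, "linear": [-0.05, 0, 0], "delta_rot": [0, 0, 0.08]}
    - {"grip": 255, "linear": [-0.05, 0, 0], "delta_rot": [0, 0, 0.08]}

```text
time: 9.15
ee_pos: [0.5265, -0.0635, 0.0794]
tcp_rot: [-180.0, 0.0, -166.1]
wrist_force: [-0.1, -2.1, 3.9]
opening: 0.0111
grasp_force: 59.8
```

>>> play_rows:
  targets:
    - {"grip": 255, "linear": [-0.01, 0, 0], "delta_rot": [0, 0, 0.03]}
    - {"grip": 255, "linear": [-0.01, 0, 0], "delta_rot": [0, 0, 0.06]}
    - {"grip": 255, "linear": [-0.01, 0, 0], "delta_rot": [0, 0, 0.08]}
    - {"grip": 255, "linear": [-0.01, 0, 0], "delta_rot": [0, 0, 0.08]}

```text
time: 9.55
ee_pos: [0.5264, -0.0634, 0.0794]
tcp_rot: [-180.0, 0.0, -161.5]
wrist_force: [-0.1, -0.4, 3.4]
opening: 0.0111
grasp_force: 59.8
```

>>> play_rows:
  targets:
    - {"grip": 255, "linear": [-0.01, 0.01, 0], "delta_rot": [0, 0, 0.03]}
    - {"grip": 255, "linear": [-0.01, 0.01, 0], "delta_rot": [0, 0, 0.06]}
    - {"grip": 255, "linear": [-0.01, 0.01, 0], "delta_rot": [0, 0, 0.08]}
    - {"grip": 255, "linear": [-0.01, 0.01, 0], "delta_rot": [0, 0, 0.08]}

```text
time: 9.95
ee_pos: [0.5261, -0.0633, 0.0794]
tcp_rot: [180.0, 0.0, -156.9]
wrist_force: [1.0, 0.2, 3.9]
opening: 0.0109
grasp_force: 59.8
```

>>> play_rows:
  targets:
    - {"grip": 255, "linear": [0, 0.01, 0], "delta_rot": [0, 0, 0.03]}
    - {"grip": 255, "linear": [0, 0.01, 0], "delta_rot": [0, 0, 0.06]}
    - {"grip": 255, "linear": [0, 0.01, 0], "delta_rot": [0, 0, 0.08]}
    - {"grip": 255, "linear": [0, 0.01, 0], "delta_rot": [0, 0, 0.08]}

```text
time: 10.35
ee_pos: [0.526, -0.0632, 0.0793]
tcp_rot: [180.0, 0.0, -152.3]
wrist_force: [0.5, -0.4, 3.7]
opening: 0.011
grasp_force: 59.8
```

>>> play_rows:
  targets:
    - {"grip": 255, "linear": [-0.01, 0.01, 0], "delta_rot": [0, 0, 0.03]}
    - {"grip": 255, "linear": [-0.01, 0.01, 0], "delta_rot": [0, 0, 0.06]}
    - {"grip": 255, "linear": [-0.01, 0.01, 0], "delta_rot": [0, 0, 0.08]}
    - {"grip": 255, "linear": [-0.01, 0.01, 0], "delta_rot": [0, 0, 0.08]}

```text
time: 10.75
ee_pos: [0.5259, -0.0632, 0.0793]
tcp_rot: [180.0, -0.0, -147.7]
wrist_force: [-0.3, 0.3, 2.7]
opening: 0.0108
grasp_force: 59.8
```

>>> play_rows:
  targets:
    - {"grip": 255, "linear": [-0.01, 0.01, 0], "delta_rot": [0, 0, 0.03]}
    - {"grip": 255, "linear": [-0.01, 0.01, 0], "delta_rot": [0, 0, 0.06]}
    - {"grip": 255, "linear": [-0.01, 0.01, 0], "delta_rot": [0, 0, 0.08]}
    - {"grip": 255, "linear": [-0.01, 0.01, 0], "delta_rot": [0, 0, 0.08]}

```text
time: 11.15
ee_pos: [0.5257, -0.0631, 0.0793]
tcp_rot: [180.0, -0.0, -143.2]
wrist_force: [-0.8, 0.1, 3.9]
opening: 0.0108
grasp_force: 59.8
```

```bash
python3 - <<'E'
from workcell import bot
o=bot.get_obs(); print(o["ee_pos"],o["time"],o["wrist_force"],o["torque"])
E
```

```text
[ 0.52574818 -0.06309634  0.07925997] 11.15 [-0.79508121  0.05634954  3.87455258] [-0.01531792 -0.07226182 -0.01789738]
```

Still pressing at about 5.5 N, not engaged yet. I'll keep turning.

>>> play_rows:
  targets:
    - {"grip": 255, "linear": [-0.01, 0.01, 0], "delta_rot": [0, 0, 0.03]}
    - {"grip": 255, "linear": [-0.01, 0.01, 0], "delta_rot": [0, 0, 0.06]}
    - {"grip": 255, "linear": [-0.01, 0.01, 0], "delta_rot": [0, 0, 0.08]}
    - {"grip": 255, "linear": [-0.01, 0.01, 0], "delta_rot": [0, 0, 0.08]}

```text
time: 11.55
ee_pos: [0.5257, -0.063, 0.0793]
tcp_rot: [-180.0, -0.0, -138.6]
wrist_force: [1.1, -1.2, 3.8]
opening: 0.0109
grasp_force: 59.7
```

>>> play_rows:
  targets:
    - {"grip": 255, "linear": [-0.01, 0.01, 0], "delta_rot": [0, 0, 0.03]}
    - {"grip": 255, "linear": [-0.01, 0.01, 0], "delta_rot": [0, 0, 0.06]}
    - {"grip": 255, "linear": [-0.01, 0.01, 0], "delta_rot": [0, 0, 0.08]}
    - {"grip": 255, "linear": [-0.01, 0.01, 0], "delta_rot": [0, 0, 0.08]}

```text
time: 11.95
ee_pos: [0.5257, -0.063, 0.079]
tcp_rot: [-180.0, -0.0, -134.0]
wrist_force: [3.2, -2.5, -0.4]
opening: 0.0112
grasp_force: 59.0
```

>>> play_rows:
  targets:
    - {"grip": 255, "linear": [-0.03, 0.03, 0], "delta_rot": [0, 0, 0]}
    - {"grip": 255, "linear": [-0.03, 0.03, 0], "delta_rot": [0, 0, 0]}

```text
time: 12.15
ee_pos: [0.5255, -0.0629, 0.0791]
tcp_rot: [-180.0, -0.0, -134.1]
wrist_force: [3.9, -3.7, -2.0]
opening: 0.0111
grasp_force: 58.7
```

```bash
python3 - <<'E'
from workcell import bot
o=bot.get_obs(); print(o["ee_pos"],o["time"],o["wrist_force"],o["torque"])
E
```

```text
[ 0.52551174 -0.0628977   0.07910142] 12.15 [ 3.91711126 -3.69321865 -1.97002896] [-0.87694314 -1.01203143 -0.03750795]
```

The push has vanished (Fz is −2 N, the spindle's weight), so it's engaged and I've stopped turning. I'll ease the sideways load and lower to home.

>>> play_rows:
  targets:
    - {"grip": 255, "linear": [0.06, -0.06, 0], "delta_rot": [0, 0, 0]}
    - {"grip": 255, "linear": [0.06, -0.06, -0.1], "delta_rot": [0, 0, 0]}
    - {"grip": 255, "linear": [0.06, -0.06, -0.3], "delta_rot": [0, 0, 0]}
    - {"grip": 255, "linear": [0.06, -0.06, -0.3], "delta_rot": [0, 0, 0]}

```text
time: 12.55
ee_pos: [0.5258, -0.0631, 0.076]
tcp_rot: [180.0, -0.0, -134.0]
wrist_force: [2.0, -2.3, -1.9]
opening: 0.0112
grasp_force: 59.1
```

>>> play_rows:
  targets:
    - {"grip": 255, "linear": [0, 0, -0.1], "delta_rot": [0, 0, 0]}
    - {"grip": 255, "linear": [0, 0, -0.2], "delta_rot": [0, 0, 0]}
    - {"grip": 255, "linear": [0, 0, -0.2], "delta_rot": [0, 0, 0]}

```text
time: 12.85
ee_pos: [0.5259, -0.0632, 0.0743]
tcp_rot: [-180.0, 0.0, -134.0]
wrist_force: [1.2, -1.5, 0.3]
opening: 0.0112
grasp_force: 59.2
```

```bash
python3 - <<'E'
from workcell import bot
o=bot.get_obs(); print(o["ee_pos"],o["time"],o["wrist_force"],o["torque"])
E
```

```text
[ 0.52585679 -0.06315695  0.07427807] 12.85 [ 1.2052795  -1.47309238  0.30302082] [-0.38379767 -0.52937076  0.08891364]
```

Almost home, with no push-back. I'll lower another 1 mm.

>>> play_rows:
  targets:
    - {"grip": 255, "linear": [0, 0, -0.05], "delta_rot": [0, 0, 0]}
    - {"grip": 255, "linear": [0, 0, -0.1], "delta_rot": [0, 0, 0]}
    - {"grip": 255, "linear": [0, 0, -0.1], "delta_rot": [0, 0, 0]}

```text
time: 13.15
ee_pos: [0.5259, -0.0632, 0.0742]
tcp_rot: [-180.0, 0.0, -134.0]
wrist_force: [-1.0, -2.2, 7.4]
opening: 0.0112
grasp_force: 60.6
```

Hard stop at TCP z 0.0742, which matches the collar on the mouth. I'll relax and let go.

>>> play_rows:
  targets:
    - {"grip": 255, "linear": [0, 0, 0.1], "delta_rot": [0, 0, 0]}
    - {"grip": 110, "linear": [0, 0, 0.1], "delta_rot": [0, 0, 0]}
    - {"grip": 110, "linear": [0, 0, 0.1], "delta_rot": [0, 0, 0]}
    - {"grip": 110, "linear": [0, 0, 0.1], "delta_rot": [0, 0, 0]}
    - {"grip": 110, "linear": [0, 0, 0.1], "delta_rot": [0, 0, 0]}

```text
time: 13.65
ee_pos: [0.5257, -0.0631, 0.0741]
tcp_rot: [180.0, -0.0, -134.0]
wrist_force: [-0.3, -0.0, 0.5]
opening: 0.0482
grasp_force: 0.0
```

>>> play_rows:
  targets:
    - {"grip": 110, "linear": [0, 0, 2], "delta_rot": [0, 0, 0]}
    - {"grip": 110, "linear": [0, 0, 6], "delta_rot": [0, 0, 0]}
    - {"grip": 110, "linear": [0, 0, 10], "delta_rot": [0, 0, 0]}
    - {"grip": 110, "linear": [0, 0, 10], "delta_rot": [0, 0, 0]}
    - {"grip": 110, "linear": [0, 0, 10], "delta_rot": [0, 0, 0]}

```text
time: 14.15
ee_pos: [0.5264, -0.0632, 0.175]
tcp_rot: [-179.9, 0.1, -134.0]
wrist_force: [-0.2, 0.4, -0.9]
opening: 0.0484
grasp_force: 0.0
```

```bash
python3 - <<'E'
from m import *
o=bot.get_obs(); print(o["ee_pos"],o["time"],o["wrist_force"],o["opening"])
ims=[]
for n in("side","scene"):
    p=bot.camera(n); X=cloud(p)
    rect(X,p,(.525,-.063),.022,.095,.12,n+"wing")
    u,v=map(int,proj(p,np.array([.525,-.0635,.075])))
    ims.append(cv2.resize(p["color"][v-45:v+45,u-30:u+30,::-1],(400,600),interpolation=cv2.INTER_CUBIC))
cv2.imwrite("pics/end.png",np.hstack(ims))
E
```

```text
[ 0.52636416 -0.06320512  0.17495842] 14.15 [-0.18275185  0.3826763  -0.86233603] 0.04835464888650606
sidewing 120 [ 0.5259 -0.0676  0.1002] ((527.1321411132812, -65.10604858398438), (36.609683990478516, 11.555511474609375), 46.74382781982422)
scenewing 122 [ 0.523  -0.0659  0.103 ] ((525.4281616210938, -65.12089538574219), (37.91136169433594, 12.079973220825195), 46.59394836425781)
```

View pics/end.png

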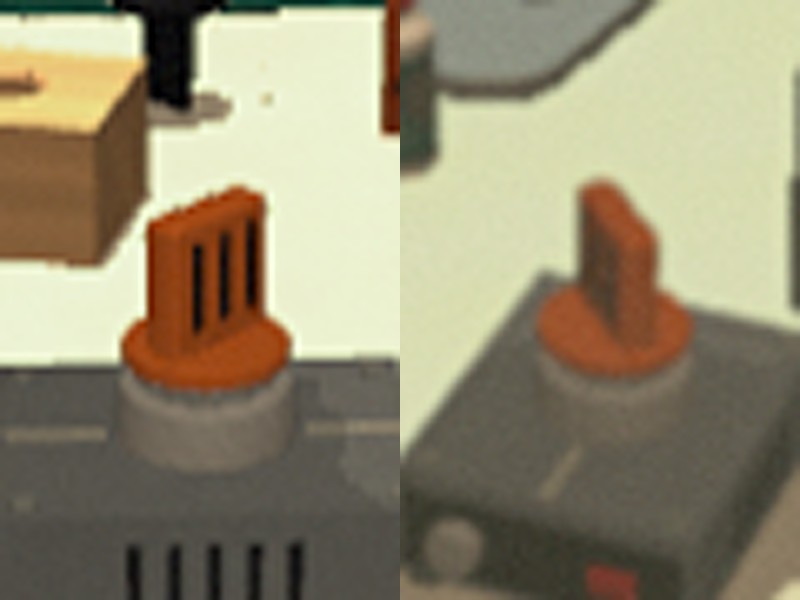

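Both views show the collar flush on the mouth, with the wing about 46° in world axes, roughly 44° from the index line. The gripper is clear, so I'm handing in.

```bash
python3 -c "
from workcell import bot
print(bot.job_done())"
```

```text
the job is handed in; nothing more can be done
None
```

The orange spindle is in the turner with its tongue in the slot and its collar flush on the mouth; it was released and the job handed in at about 14 s, with readings peaking near 9 N, and I moved none of the bystanders.

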